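# Put the spray bottle back in the crowded trolley bin

## Task

Put the slim pump-spray bottle away in the narrow grey bin on the trolley, standing upright on the bin's floor in the row with the three bottles already there. No gap is wide enough as it is, so gently nudge those bottles aside as it goes in, without ramming or dropping it and without taking any of them out; all four must end up standing upright on the bin's floor. Leave everything else on the trolley where it is.

Things in the scene. Friction and masses are not known exactly. Their poses are not given: they have to be found in the camera images.
- bin: (All sizes are in mm.) Narrow grey open-topped bin, fixed to the worktop, 54 x 188 outside and 60 tall; walls and floor 4 thick, so inside it is 46 wide and 180 long. Origin at the centre of its underside on the worktop; its x axis runs across the narrow width, its y axis along the length, z up. Three loose bottles stand in one row in it; each gap in the row is narrower than the spray bottle, but together the gaps leave about 30 to spare once it is in.
- spray_bottle: the bottle to put away: round, slim white pump-spray bottle with a blue label, about 0.13 kg, the tallest bottle (160 overall) and the only one outside the bin with a pump top. Origin at the centre of its underside, z up along its axis.
- spray_mid (a point): centre of the spray bottle, on its axis 80 above its underside. The body is 36 in diameter from 14 to 132 above the underside; below 14 it tapers to a foot 26 in diameter; above 132 come the neck (22 in diameter) and pump button, up to 160. z up along its axis.
- spray_base (a point): centre of the spray bottle's underside (on its axis).
- gel_bottle: loose round bottle, 105 tall: body 38 in diameter up to 62, then a steep conical shoulder to a blue cap 20 in diameter from 90 up, about 0.11 kg, one of the three in the bin; origin at the centre of its underside. It slides and tilts easily when pushed.
- gel_base (a point): centre of the underside of the gel bottle in the bin
- gel_mid (a point): centre of the gel bottle in the bin, on its axis 52.5 above its underside; z up along its axis
- lotion_bottle: loose round bottle, 97 tall: body 38 in diameter up to 58, steep conical shoulder to a white cap 22 in diameter from 84 up, about 0.11 kg, one of the three in the bin; origin at the centre of its underside. It slides and tilts easily when pushed.
- lotion_base (a point): centre of the underside of the lotion bottle in the bin
- lotion_mid (a point): centre of the lotion bottle in the bin, on its axis 48.5 above its underside; z up along its axis
- dropper_bottle: loose round bottle, 110 tall: body 38 in diameter up to 64, steep conical shoulder to a thin grey cap 16 in diameter from 94 up, about 0.11 kg, one of the three in the bin; origin at the centre of its underside. It slides and tilts easily when pushed.
- dropper_base (a point): centre of the underside of the dropper bottle in the bin
- dropper_mid (a point): centre of the dropper bottle in the bin, on its axis 55 above its underside; z up along its axis
- tape_roll: bystander: loose grey roll of tape lying flat, 64 across, 24 tall, 38 hole; origin at the centre of its underside on the worktop
- ointment_jar: bystander: loose white lidded jar, 46 across, 44 tall; origin at the centre of its underside on the worktop
- pill_jar: bystander: loose small jar with a lid, 42 across, 55 tall; origin at the centre of its underside on the worktop
- zip_case: bystander: loose dark grey flat case, 100 x 160 x 36; origin at the centre of its underside on the worktop
- steel_bowl: bystander: loose steel bowl, 110 across, 45 tall; origin at the centre of its underside on the worktop

How it is judged (in metres and radians):
At the end, for the whole second after the job is handed in: The spray bottle and the three other bottles all stand inside the bin: undersides within its inner outline and less than 10 mm above the worktop (the bin's floor is at 4 mm), each upright within 0.20 rad, all at rest (x of spray_base in the frame of bin between -0.023 and 0.023 m and y of spray_base in the frame of bin between -0.09 and 0.09 m and z of each of spray_base, gel_base, lotion_base, dropper_base in the frame of bin below 0.01 m and angle between each of spray_mid, gel_mid, lotion_mid, dropper_mid's own z axis and vertical below 0.2 rad and x of gel_base in the frame of bin between -0.023 and 0.023 m and y of gel_base in the frame of bin between -0.09 and 0.09 m and x of lotion_base in the frame of bin between -0.023 and 0.023 m and y of lotion_base in the frame of bin between -0.09 and 0.09 m and x of dropper_base in the frame of bin between -0.023 and 0.023 m and y of dropper_base in the frame of bin between -0.09 and 0.09 m and linear speed of each of spray_bottle, gel_bottle, lotion_bottle, dropper_bottle below 0.02 m/s); the robot touches nothing.
It fails at once if a bystander is shifted by more than 30 mm (distance of any of tape_roll, ointment_jar, pill_jar, zip_case, steel_bowl from where it was at the start of the episode above 0.03 m).
It fails at once if the spray bottle is rammed in: it presses on a bottle in the bin, or on the bin, with more than 25 N (contact force between spray_bottle and gel_bottle above 25 N or contact force between spray_bottle and lotion_bottle above 25 N or contact force between spray_bottle and dropper_bottle above 25 N or contact force between spray_bottle and bin above 25 N).
It fails at once if the spray bottle drops or is thrown into the bin (faster than 0.5 m/s among the other bottles) (horizontal distance between spray_base and bin below 0.1 m and z of spray_base in the frame of bin below 0.09 m and x of spray_base in the frame of bin between -0.023 and 0.023 m and linear speed of spray_bottle above 0.5 m/s).
It fails at once if a bottle that was in the bin is taken out of it (its underside more than 45 mm above the worktop) (height (world z) of any of gel_base, lotion_base, dropper_base above 0.045 m).
It also fails if it takes over 45 s, if anything falls off the work surface, if the arm or the gripper's body presses on something with over 40 N, if the wrist force passes 120 N, or if a joint passes its speed limit or range.

## Robot

A 6-joint arm with a two-finger parallel gripper is mounted at the origin on the work surface. World frame = base frame: x ahead of the robot, y to its left, z up, the work surface at z = 0. Lengths are in mm, angles in rad, forces in N, time in s.
With the tool pointing down it reaches from about 350 to 975 mm from the base axis. Payload 7.1 kg.
Tool frame: the origin (TCP) lies at the very end of the fingers, on their centre line; the grasp point (between the pads) lies 19 mm behind it; z points along the fingers, y is the line along which they close (so a half turn about z gives the same grasp; the last joint's range is limited). The gripper opens to 88 mm and grips with 3 to 60 N. Pads are 20 mm wide; open, the fingers measure 115 mm over their backs; the gripper's body (75 mm by 178 mm) begins 61 mm behind the grasp point.
Start: joints at [1.168, 0.423, 1.63, -0, 1.089, -0.019], TCP at [233.997, 579.526, 222.675] pointing down, gripper open.
Joint ranges: [-3, 3], [-0.9, 2.11], [0.09, 2.58], [-1.31, 4.45], [0.11, 2.69], [-2.54, 2.54]. Speed limits (rad/s): [2.39, 2.39, 3.01, 3.14, 3.14, 3.14].

## Interface

Orientations are given as a rotation vector (axis times angle).
In Python, from workcell import ctrl gives the robot as it stands. The module is installed in compiled form; this text tells all that it offers.
- The arm moves only by the shell command python3 -m inch 'ROWS'. ROWS is JSON, a list of rows, each a list of 7 numbers: the shift along the tool's x, y, z scaled (see below), then the turn, a rotation vector about the tool's x, y, z scaled (see below), then the closure, from -1 (fully open) to 1 (shut). In form: [[tx, ty, tz, wx, wy, wz, hand], ...]. A call has 1 to 10 rows; each row is the pose to reach, as a shift and turn from the pose commanded when the call began, along the tool's axes at that moment; what a row does not reach only later rows make up. The controller multiplies each number of a shift by 0.15 m and each number of a turn by pi/4 rad. A row lasts 1/8 s, in which the tool goes at most 62.5 mm and 10.7 degrees, less where a joint would pass 70% of its speed; a pose out of reach is approached as far as the arm can. A call with a number of a shift or a turn outside -1 to 1 is refused whole. A call with a gripper value outside its range is refused whole. The fingers move at their own pace and stop on an object; the grip force is fixed at half the most. Time passes only in rows, so rows that repeat a pose let the fingers close. It gives the time, the measured TCP pose, the force, the opening and the grip force at its end, in the units of the state.
- ctrl.get_obs(): the state, without advancing time (a new reading comes with each control period).
- ctrl.get_image(name): name is "scene" or "top"; returns the picture (420x560x3 uint8, red, green, blue); there is no depth.
- ctrl.camera_params(name): a dict with "vfov" (degrees; the focal length in pixels is half the picture's height over the tangent of half this angle, whatever the lens; pixels are square), "cx", "cy" (the principal point, pixels), "distortion" ([k1, k2, p1, p2, k3] as OpenCV has them; the pictures are not rectified), "eye" and "attitude" of the camera in the world. Camera axes: x right, y up, looking along -z (the intrinsics and any distortion apply to the point x, -y, -z); pixel columns grow to the right and rows downward; lengths in mm; the calibration is good to about 2 mm. A picture is of the moment at which its call begins. camera_params takes no time and is no camera call.
- ctrl.close_job(): hands the job in; it is judged then, once.
The state is a dict: "t": time; "qpos": joint angles; "qvel": joint speeds; "joint_torque": joint torques, N m; "ee_pos": TCP position; "orientation": TCP orientation; "ft_force": force on the tool from outside, world axes, zero at the start; "moment": the same for the moment, N m; "width": finger opening in mm; "grasp_force": force on a finger pad.
Only numpy, scipy, OpenCV 4.12 (cv2) and the standard library are available. Lean on these libraries where they do the work, as an engineer would, in place of code of your own. Each camera call takes 0.05 s, during which the arm holds its last target. There are 200 camera calls.

## Working session

There is one attempt and no reset: what is moved stays moved. The work goes in short steps, Python scripts to look and compute and a shell command to move; the robot and the scene stay as the last step left them, time stands still between calls to the robot, and variables do not carry over. Pictures are saved under pics/ and viewed, at most 10 in all, crops included, and the job is handed in when it is done.

```bash
mkdir -p pics; python3 - <<'E'
from workcell import ctrl
import cv2
o=ctrl.get_obs();print(o)
for n in("scene","top"):
    print(ctrl.camera_params(n)); cv2.imwrite(f"pics/{n}0.png",ctrl.get_image(n)[:,:,::-1])
E
```

```text
{'t': 0.0, 'qpos': array([ 1.16798594e+00,  4.23804332e-01,  1.63067891e+00,  1.52972574e-05,
        1.08858918e+00, -1.90363823e-02]), 'qvel': array([-0.00216489, -0.00137761, -0.00088387, -0.00127592, -0.00019214,
       -0.00148592]), 'joint_torque': array([ 1.83376003e-03, -5.44626153e+01, -2.73664087e+01,  6.44447585e-02,
        2.27797253e-02, -3.44820296e-05]), 'ee_pos': array([233.79332895, 579.03649365, 221.92884544]), 'orientation': array([-5.99087350e-01, -3.08361215e+00,  2.26820212e-03]), 'ft_force': array([-0.50724764, -0.37434377, -0.22873413]), 'moment': array([ 0.01264152,  0.01738098, -0.05813475]), 'grasp_force': 0.0, 'width': 87.78005926811473}
{'vfov': 48.13785466713247, 'cx': 272.64038908717305, 'cy': 220.9977655190265, 'distortion': array([-0.08309557,  0.        ,  0.        ,  0.        ,  0.        ]), 'eye': array([1294.36759777,  -14.04754779,  831.98343058]), 'attitude': array([0.59174428, 0.57031156, 1.44493215])}
{'vfov': 44.05570147907404, 'cx': 286.5884160368359, 'cy': 208.82470961501116, 'distortion': array([0.0275027, 0.       , 0.       , 0.       , 0.       ]), 'eye': array([ 411.23815147,  -15.54339514, 1228.61003496]), 'attitude': array([ 0.13977531, -0.09676212, -1.54978166])}
```

View pics/scene0.png

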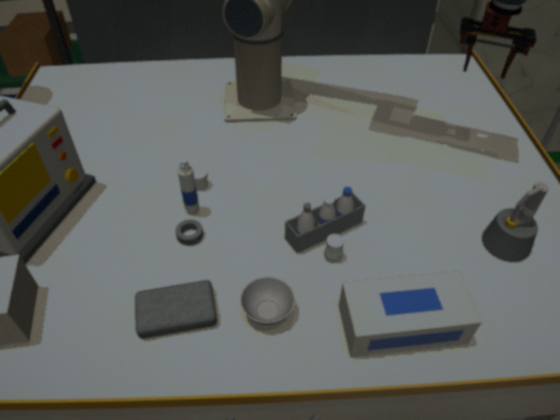

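View pics/top0.png

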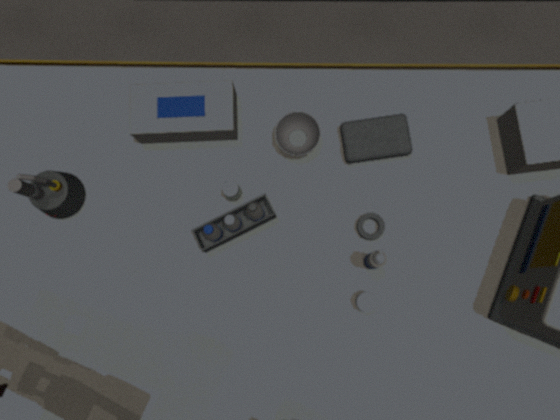

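The scene view shows the spray bottle at about (188,188) and the bin at about (325,220). The top view shows the bin at about (234,223), with gel (blue), lotion (white) and dropper (grey) in it, and the spray bottle at (375,260). I'll enlarge both areas next.

```bash
cat > h.py <<'E'
import numpy as np, cv2
from scipy.spatial.transform import Rotation as R
from workcell import ctrl
P={n:ctrl.camera_params(n) for n in("scene","top")}
def K(n):
    p=P[n];f=210/np.tan(np.radians(p["vfov"])/2)
    return np.array([[f,0,p["cx"]],[0,f,p["cy"]],[0,0,1]])
def ray(n,uv):
    p=P[n];x=cv2.undistortPoints(np.array([[uv]],float),K(n),p["distortion"])[0,0]
    d=R.from_rotvec(p["attitude"]).apply([x[0],-x[1],-1]);return p["eye"],d
def onz(n,uv,z):
    e,d=ray(n,uv);return e+d*(z-e[2])/d[2]
def proj(n,X):
    p=P[n];c=R.from_rotvec(p["attitude"]).inv().apply(np.atleast_2d(X)-p["eye"])*[1,-1,-1]
    return cv2.projectPoints(c,np.zeros(3),np.zeros(3),K(n),p["distortion"])[0][:,0]
def two(a,b):
    (e,d),(g,h)=ray("scene",a),ray("top",b)
    s=np.linalg.lstsq(np.c_[d,-h],g-e,rcond=None)[0]
    A,B=e+d*s[0],g+h*s[1];return (A+B)/2,np.linalg.norm(A-B)
E
python3 - <<'E'
import cv2,numpy as np
s=cv2.imread("pics/scene0.png");t=cv2.imread("pics/top0.png")
def c(i,x,y,w,h,k):
    return cv2.convertScaleAbs(cv2.resize(i[y:y+h,x:x+w],None,fx=k,fy=k,interpolation=cv2.INTER_CUBIC),alpha=1.5)
a=np.hstack([c(t,185,185,100,75,4),c(s,280,180,100,75,4)])
b=np.hstack([c(t,345,235,100,75,4),c(s,155,155,100,75,4)])
cv2.imwrite("pics/crop0.png",np.vstack([a,b]))
E
```

```text
(no output)
```

View pics/crop0.png

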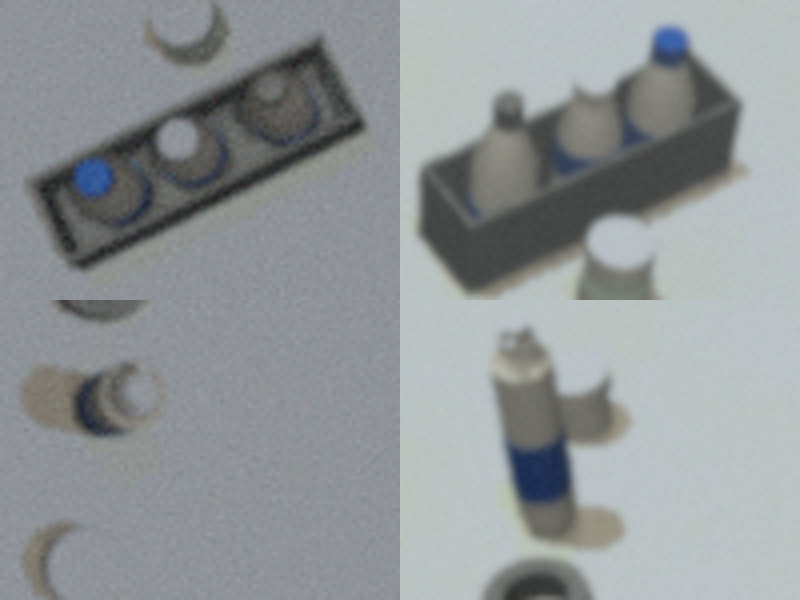

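The crop shows the bin rim corners, the three caps and the spray bottle clearly. The row, from left to right in the top view, is gel, lotion, dropper, and the widest gap looks to be between lotion and dropper. Now I'll convert these pixels to positions.

```bash
python3 - <<'E'
from h import *
np.set_printoptions(precision=1,suppress=True)
q=[(192.5,230.75),(265.5,195),(276.25,217),(204.5,252)]
c=np.array([onz("top",u,60) for u in q]);print(c)
print("sides",[np.linalg.norm(c[i]-c[i-1]) for i in range(4)],"c",c.mean(0))
C=c.mean(0);d=(c[1]-c[0])+(c[2]-c[3]);d/=np.linalg.norm(d);print("dir",d,np.degrees(np.arctan2(d[1],d[0])))
for n,u,z in(("gel",(208.5,229),109),("lot",(229.5,219.75),101),("drop",(252.75,207),114)):
    X=onz("top",u,z);v=X-C;print(n,X,"along",v@d,"across",v@[-d[1],d[0],0])
# scene rim corners
for u in[(285.5,221.5),(351,198),(365,206),(298,236.5)]:print("scene rim",onz("scene",u,60))
print("scene gel",onz("scene",(347.5,189.5),109),"drop",onz("scene",(307.2,204.5),114))
print("spray top button",onz("top",(379.5,258.25),160),"sh",onz("top",(377.5,258.75),135),"scene sh",onz("scene",(185.75,171.25),134), "foot",onz("scene",(192.5,211.5),3))
print(two((185.75,171.25),(377.5,258.75)))
print("zip/tape etc",onz("top",(370,226),24),"ointm",onz("top",(364,301),44),"pill",onz("top",(232,188),55),onz("scene",(334.5,242),55))
r=R.from_rotvec(ctrl.get_obs()["orientation"]).as_matrix();print(r)
E
```

```text
[[535.  231.2  60. ]
 [620.   67.3  60. ]
 [569.6  41.5  60. ]
 [487.3 201.7  60. ]]
sides [np.float64(56.08859908034149), np.float64(184.6520173643633), np.float64(56.637716913424974), np.float64(180.13334064732908)] c [553.  135.4  60. ]
dir [ 0.5 -0.9  0. ] -62.70193407828433
gel [534.2 186.1 109. ] along -53.62237497552431 across 6.570167276083585
lot [556.3 142.1 101. ] along -4.436390557673804 across 6.012400817176552
drop [583.4  90.6 114. ] along 53.82472867280861 across 6.4744112095184425
scene rim [582.1  45.2  60. ]
scene rim [514.8 203.9  60. ]
scene rim [542.7 232.1  60. ]
scene rim [627.8  69.4  60. ]
scene gel [536.9 186.6 109. ] drop [584.5  91.  114. ]
spray top button [ 474.5 -176.3  160. ] sh [ 474.9 -175.9  135. ] scene sh [ 484.8 -175.1  134. ] foot [ 484.5 -176.6    3. ]
(array([ 475.4, -177.1,  125.9]), np.float64(0.24046346797673032))
zip/tape etc [ 556.9 -175.4   24. ] ointm [ 385.4 -158.5   44. ] pill [636.2 145.5  55. ] [643.2 147.6  55. ]
[[-0.9  0.4 -0. ]
 [ 0.4  0.9 -0. ]
 [ 0.  -0.  -1. ]]
```

```bash
python3 - <<'E'
from h import *
np.set_printoptions(precision=1,suppress=True,linewidth=200)
im={n:cv2.imread(f"pics/{n}0.png",0).astype(np.float32) for n in P}
th=np.radians(-62.5);d=np.array([np.cos(th),np.sin(th),0]);c=np.array([-d[1],d[0],0]);O=np.array([560,138,60.])
def prof(n,a,b):
    X=(O+np.array(a)[:,None,None]*d+np.array(b)[None,:,None]*c).reshape(-1,3)
    uv=proj(n,X).astype(np.float32);return cv2.remap(im[n],uv[:,0].reshape(len(a),-1),uv[:,1].reshape(len(a),-1),1)
b=np.arange(-44,45,2.)
for n in P:
    print(n)
    for lo,hi in((-80,-20),(-30,30),(20,80)):
        p=prof(n,np.arange(lo,hi,1.),b).mean(0)
        print("across",lo,[f"{int(x)}:{int(v)}" for x,v in zip(b,p)])
    for s in(-1,1):
        a=s*np.arange(70,112,2.);p=prof(n,a,np.arange(-18,19,1.)).mean(1)
        print("along",[f"{int(x)}:{int(v)}" for x,v in zip(a,p)])
for u in((192.5,214.25),(192.0,213.5)):
    print("foot near edge",onz("scene",u,0))
E
```

```text
scene
across -80 ['-44:125', '-42:124', '-40:122', '-38:119', '-36:117', '-34:114', '-32:110', '-30:105', '-28:99', '-26:92', '-24:85', '-22:79', '-20:76', '-18:74', '-16:74', '-14:75', '-12:76', '-10:77', '-8:77', '-6:77', '-4:76', '-2:76', '0:76', '2:75', '4:74', '6:73', '8:72', '10:70', '12:69', '14:67', '16:66', '18:65', '20:65', '22:65', '24:64', '26:60', '28:54', '30:49', '32:48', '34:47', '36:47', '38:48', '40:50', '42:52', '44:54']
across -30 ['-44:114', '-42:114', '-40:114', '-38:114', '-36:113', '-34:112', '-32:110', '-30:106', '-28:100', '-26:92', '-24:83', '-22:75', '-20:70', '-18:68', '-16:68', '-14:69', '-12:70', '-10:71', '-8:72', '-6:72', '-4:72', '-2:72', '0:71', '2:71', '4:70', '6:69', '8:68', '10:66', '12:65', '14:62', '16:60', '18:58', '20:58', '22:60', '24:61', '26:60', '28:55', '30:50', '32:47', '34:46', '36:46', '38:45', '40:45', '42:45', '44:45']
across 20 ['-44:115', '-42:113', '-40:111', '-38:109', '-36:106', '-34:102', '-32:99', '-30:95', '-28:90', '-26:85', '-24:78', '-22:74', '-20:71', '-18:71', '-16:71', '-14:72', '-12:72', '-10:72', '-8:72', '-6:72', '-
[... 1744 characters left out ...]
:55', '2:53', '4:55', '6:56', '8:57', '10:55', '12:51', '14:46', '16:40', '18:38', '20:41', '22:54', '24:69', '26:82', '28:90', '30:95', '32:96', '34:96', '36:96', '38:95', '40:92', '42:89', '44:86']
along ['-70:50', '-72:48', '-74:48', '-76:50', '-78:55', '-80:58', '-82:56', '-84:51', '-86:41', '-88:31', '-90:32', '-92:44', '-94:60', '-96:73', '-98:84', '-100:93', '-102:97', '-104:97', '-106:96', '-108:96', '-110:96']
along ['70:50', '72:55', '74:58', '76:58', '78:52', '80:45', '82:42', '84:42', '86:46', '88:58', '90:73', '92:85', '94:94', '96:97', '98:96', '100:96', '102:96', '104:96', '106:96', '108:96', '110:96']
foot near edge [ 491.  -176.5    0. ]
foot near edge [ 488.4 -177.9    0. ]
```

```bash
python3 -m inch '[[-0.5,-1,0,0,0,0.9,-1],[-0.5,-1,0,0,0,0.9,-1],[-0.5,-1,0,0,0,0.9,-1],[-0.5,-1,0,0,0,0.9,-1],[-0.5,-1,0,0,0,0.9,-1]]'
```

```text
t: 0.72
ee_pos: [247.5, 412.0, 222.8]
orientation: [-1.629, -2.686, -0.0]
ft_force: [0.6, 0.5, -0.2]
width: 87.5
grasp_force: 0.0
```

```bash
for i in 1 2; do :; done; python3 -m inch '[[-1,-0.115,0,0,0,0,-1],[-1,-0.115,0,0,0,0,-1],[-1,-0.115,0,0,0,0,-1]]' | grep ee_pos; python3 -m inch '[[-1,-0.115,0,0,0,0,-1],[-1,-0.115,0,0,0,0,-1],[-1,-0.115,0,0,0,0,-1]]' | grep ee_pos; python3 -m inch '[[-1,-0.115,0,0,0,0,-1],[-1,-0.115,0,0,0,0,-1],[-1,-0.115,0,0,0,0,-1]]' | grep ee_pos; python3 -m inch '[[-1,-0.115,0,0,0,0,-1],[-1,-0.115,0,0,0,0,-1],[-1,-0.115,0,0,0,0,-1],[-1,-0.115,0,0,0,0,-1]]'
```

```text
ee_pos: [301.6, 269.4, 222.5]
ee_pos: [356.2, 128.4, 222.7]
ee_pos: [410.7, -13.0, 222.8]
t: 2.35
ee_pos: [464.2, -153.0, 222.3]
orientation: [-1.629, -2.686, 0.0]
ft_force: [0.0, -0.3, -0.1]
width: 87.9
grasp_force: 0.0
```

```bash
python3 -m inch '[[-0.175,0,0,0,0,0,-1],[-0.175,0,0,0,0,0,-1],[-0.175,0,0.3,0,0,0,-1],[-0.175,0,0.6,0,0,0,-1],[-0.175,0,0.86,0,0,0,-1],[-0.175,0,0.86,0,0,0,-1]]'; python3 - <<'E'
from h import *
s=ctrl.get_image("scene");t=ctrl.get_image("top")
def c(i,x,y,w,h,k): return cv2.convertScaleAbs(cv2.resize(i[y:y+h,x:x+w],None,fx=k,fy=k,interpolation=cv2.INTER_CUBIC),alpha=1.5)
cv2.imwrite("pics/pick.png",np.hstack([c(s,140,120,100,110,4),c(t,325,215,100,110,4)])[:,:,::-1])
E
```

```text
t: 3.1
ee_pos: [472.9, -172.7, 91.5]
orientation: [-1.623, -2.682, 0.002]
ft_force: [-0.7, -0.3, -0.0]
width: 87.7
grasp_force: 0.0
```

View pics/pick.png

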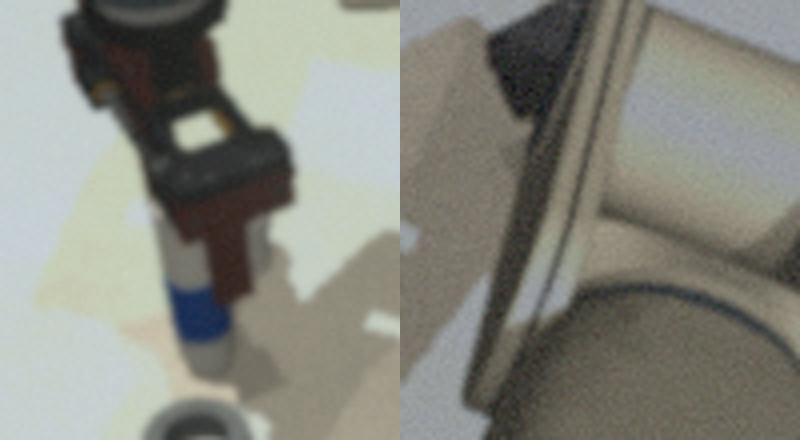

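The scene view shows the open fingers straddling the bottle at about crop (200,240), with the label below the fingertips. I'm closing now.

```bash
python3 -m inch '[[0,0,0,0,0,0,-0.3],[0,0,0,0,0,0,0],[0,0,0,0,0,0,0.3],[0,0,0,0,0,0,0.6],[0,0,0,0,0,0,0.8],[0,0,0,0,0,0,0.8],[0,0,0,0,0,0,0.8]]'
```

```text
t: 4.08
ee_pos: [475.4, -175.0, 93.6]
orientation: [-1.629, -2.686, 0.0]
ft_force: [-0.2, -0.6, 0.6]
width: 34.9
grasp_force: 30.0
```

```bash
python3 -m inch '[[0,0,-0.3,0,0,0,0.8],[0,0,-0.6,0,0,0,0.8],[0,0,-0.95,0,0,0,0.8],[0,0,-0.95,0,0,0,0.8]]'; python3 -m inch '[[0.35,0.35,0,0,0,0,0.8],[0.7,0.7,0,0,0,0,0.8],[0.7,0.7,0,0,0,0,0.8],[0.7,0.7,0,0,0,0,0.8]]'|grep ee;  python3 -m inch '[[0.3,0.3,0,0,0,0,0.8],[0.5,0.5,0,0,0,0,0.8],[0.5,0.5,0,0,0,0,0.8],[0.5,0.5,0,0,0,0,0.8],[0.5,0.5,0,0,0,0,0.8]]'; python3 - <<'E'
from h import *
s=ctrl.get_image("scene");t=ctrl.get_image("top");print(ctrl.get_obs()["ee_pos"])
cv2.imwrite("pics/s1.png",s[:,:,::-1]);cv2.imwrite("pics/t1.png",t[:,:,::-1])
def c(i,x,y,w,h,k): return cv2.convertScaleAbs(cv2.resize(i[y:y+h,x:x+w],None,fx=k,fy=k,interpolation=cv2.INTER_CUBIC),alpha=1.5)
cv2.imwrite("pics/c1.png",np.hstack([c(s,260,90,120,150,4),c(t,185,150,80,150,4)])[:,:,::-1])
E
```

```text
t: 4.58
ee_pos: [477.7, -175.8, 239.8]
orientation: [1.626, 2.68, 0.002]
ft_force: [-0.3, 1.3, -2.0]
width: 35.6
grasp_force: 30.0
ee_pos: [519.4, -31.8, 234.5]
t: 5.7
ee_pos: [551.4, 66.4, 235.8]
orientation: [-1.631, -2.684, 0.001]
ft_force: [0.7, -0.6, -2.0]
width: 35.3
grasp_force: 30.0
[551.63952101  66.64700805 236.08075583]
```

View pics/c1.png

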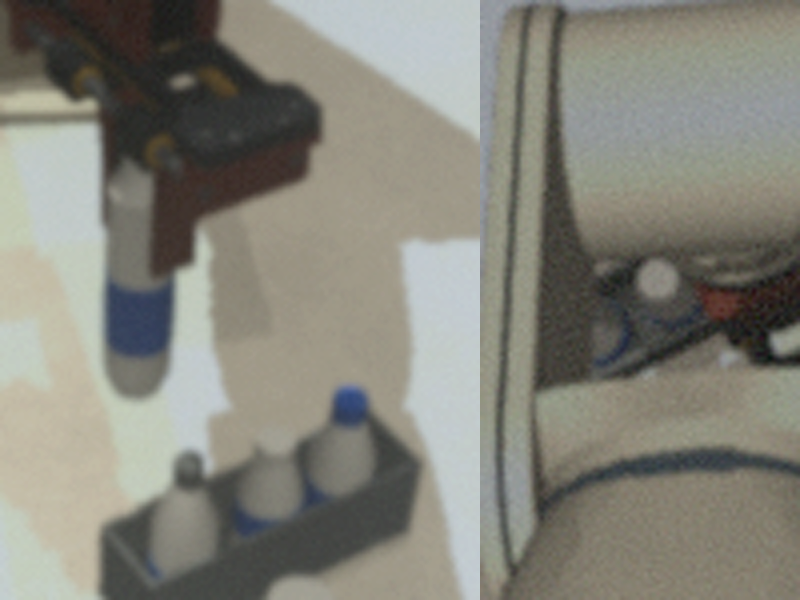

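The bottle hangs vertical in the grip. Its foot is at about crop (137,398), and the row in the bin is unchanged. I'm moving over the gap between lotion and dropper.

```bash
python3 -m inch '[[0.12,0.13,0,0,0,0,0.8],[0.233,0.26,0,0,0,0,0.8],[0.233,0.26,0.05,0,0,0,0.8],[0.233,0.26,0.1,0,0,0,0.8],[0.233,0.26,0.1,0,0,0,0.8],[0.233,0.26,0.1,0,0,0,0.8]]'; python3 - <<'E'
from h import *
np.set_printoptions(precision=1,suppress=True)
s=ctrl.get_image("scene");o=ctrl.get_obs();e=o["ee_pos"];print(e)
cv2.imwrite("pics/s2.png",s[:,:,::-1])
print("pred foot near edge px (s1)",proj("scene",[551.6+13,66.6,142.5]),"seen 294.3,189.5")
b=e-[0,0,93.6];print("pred foot",proj("scene",b+[13,0,0]),"axis at +50",proj("scene",b+[0,0,50]))
hsv=cv2.cvtColor(s,cv2.COLOR_RGB2HSV);m=cv2.inRange(hsv,(100,100,30),(130,255,255))
n,l,st,ce=cv2.connectedComponentsWithStats(m)
for i in range(1,n):
    if st[i,4]>15 and 270<ce[i][0]<380 and 120<ce[i][1]<240:print(st[i],ce[i])
def c(i,x,y,w,h,k): return cv2.convertScaleAbs(cv2.resize(i[y:y+h,x:x+w],None,fx=k,fy=k,interpolation=cv2.INTER_CUBIC),alpha=1.5)
cv2.imwrite("pics/c2.png",c(s,270,110,110,140,4)[:,:,::-1])
E
```

```text
t: 6.55
ee_pos: [570.2, 116.2, 221.1]
orientation: [-1.63, -2.685, 0.0]
ft_force: [-1.1, 0.1, -1.2]
width: 35.2
grasp_force: 30.0
[570.4 116.4 221.3]
pred foot near edge px (s1) [[295.6 188.9]] seen 294.3,189.5
pred foot [[319.3 199.2]] axis at +50 [[320.2 177.6]]
[312 173  14  16 174] [318.6 180.8]
[344 187   8   8  55] [347.2 190.5]
```

View pics/c2.png

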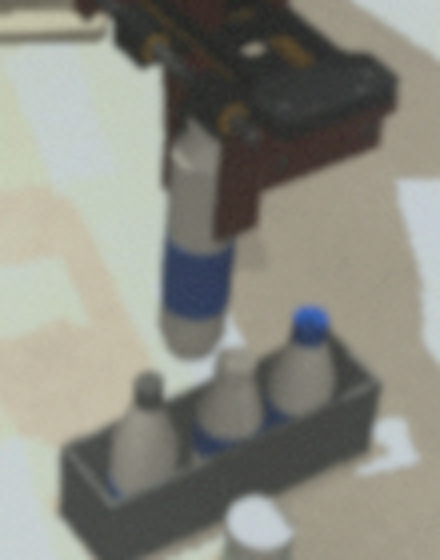

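The foot hangs above the gap, at crop (193,350). The column offset suggests the bottle sits about 2 mm towards the dropper, so I'll correct that while descending.

```bash
python3 -m inch '[[0.015,0,0,0,0,0,0.8],[0.015,0,0.1,0,0,0,0.8],[0.015,0,0.2,0,0,0,0.8],[0.015,0,0.27,0,0,0,0.8],[0.015,0,0.27,0,0,0,0.8]]'; python3 -m inch '[[0,0,0.02,0,0,0,0.8],[0,0,0.04,0,0,0,0.8],[0,0,0.06,0,0,0,0.8],[0,0,0.06,0,0,0,0.8]]'
```

```text
t: 7.22
ee_pos: [568.5, 118.7, 179.2]
orientation: [-1.628, -2.684, 0.003]
ft_force: [0.1, -0.4, -2.1]
width: 35.2
grasp_force: 30.0
t: 7.72
ee_pos: [569.2, 118.8, 171.5]
orientation: [-1.629, -2.686, 0.0]
ft_force: [0.2, -0.5, -2.2]
width: 35.3
grasp_force: 30.0
```

```bash
python3 -m inch '[[0,0,0.015,0,0,0,0.8],[0,0,0.03,0,0,0,0.8],[0,0,0.045,0,0,0,0.8],[0,0,0.06,0,0,0,0.8],[0,0,0.06,0,0,0,0.8]]'; python3 - <<'E'
from h import *
s=ctrl.get_image("scene");print(ctrl.get_obs()["ft_force"])
def c(i,x,y,w,h,k): return cv2.convertScaleAbs(cv2.resize(i[y:y+h,x:x+w],None,fx=k,fy=k,interpolation=cv2.INTER_CUBIC),alpha=1.5)
cv2.imwrite("pics/c3.png",c(s,270,110,110,140,4)[:,:,::-1])
E
```

```text
t: 8.35
ee_pos: [569.2, 118.8, 162.4]
orientation: [-1.629, -2.686, 0.0]
ft_force: [0.7, -0.8, -2.0]
width: 35.4
grasp_force: 30.0
[ 0.24532869 -0.16231473 -2.50896433]
```

View pics/c3.png

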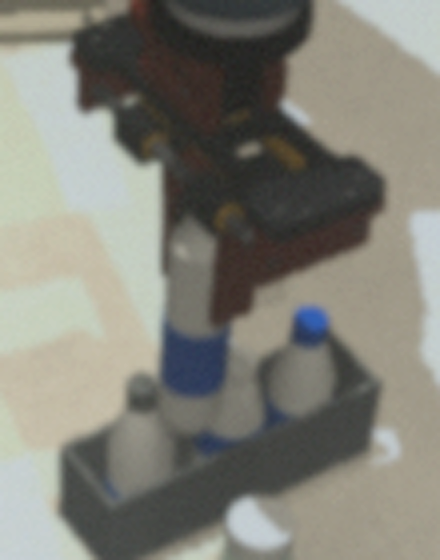

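The foot is now between the shoulders. The dropper's cap has moved slightly left, to crop (142,388), and the forces are low. I'm continuing slowly.

```bash
python3 -m inch '[[0,0,0.015,0,0,0,0.8],[0,0,0.03,0,0,0,0.8],[0,0,0.045,0,0,0,0.8],[0,0,0.06,0,0,0,0.8],[0,0,0.06,0,0,0,0.8]]'|grep -E "ee|ft"
```

```text
ee_pos: [569.2, 118.8, 153.4]
ft_force: [-0.3, 0.1, -0.9]
```

```bash
python3 -m inch '[[0,0,0.015,0,0,0,0.8],[0,0,0.03,0,0,0,0.8],[0,0,0.045,0,0,0,0.8],[0,0,0.06,0,0,0,0.8],[0,0,0.06,0,0,0,0.8]]'|grep -E "ee|ft"; python3 - <<'E'
from h import *
s=ctrl.get_image("scene");print(ctrl.get_obs()["ft_force"])
def c(i,x,y,w,h,k): return cv2.convertScaleAbs(cv2.resize(i[y:y+h,x:x+w],None,fx=k,fy=k,interpolation=cv2.INTER_CUBIC),alpha=1.5)
cv2.imwrite("pics/c4.png",c(s,270,110,110,140,4)[:,:,::-1])
E
```

```text
ee_pos: [569.1, 118.8, 144.3]
ft_force: [-0.1, 0.2, -2.4]
[-0.33767631  1.12316886 -2.01191891]
```

View pics/c4.png

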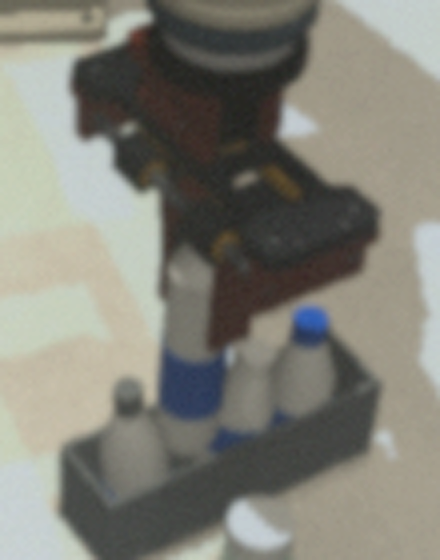

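The bottles are parting: the dropper leans slightly left (cap at crop (128,390)), lotion has moved right to (262,350), and forces stay near zero. The bottle's base is at about 50 mm. I'll keep going.

```bash
python3 -m inch '[[0,0,0.015,0,0,0,0.8],[0,0,0.03,0,0,0,0.8],[0,0,0.045,0,0,0,0.8],[0,0,0.06,0,0,0,0.8],[0,0,0.06,0,0,0,0.8]]'|grep -E "ee|ft"
```

```text
ee_pos: [569.2, 118.8, 135.4]
ft_force: [-0.2, -0.2, -1.5]
```

```bash
python3 -m inch '[[0,0,0.015,0,0,0,0.8],[0,0,0.03,0,0,0,0.8],[0,0,0.045,0,0,0,0.8],[0,0,0.06,0,0,0,0.8],[0,0,0.06,0,0,0,0.8]]'|grep -E "ee|ft"
```

```text
ee_pos: [569.2, 118.8, 126.4]
ft_force: [1.1, 0.6, -1.6]
```

```bash
python3 -m inch '[[0,0,0.015,0,0,0,0.8],[0,0,0.03,0,0,0,0.8],[0,0,0.045,0,0,0,0.8],[0,0,0.06,0,0,0,0.8],[0,0,0.06,0,0,0,0.8]]'|grep -E "ee|ft"; python3 - <<'E'
from h import *
s=ctrl.get_image("scene");print(ctrl.get_obs()["ft_force"])
def c(i,x,y,w,h,k): return cv2.convertScaleAbs(cv2.resize(i[y:y+h,x:x+w],None,fx=k,fy=k,interpolation=cv2.INTER_CUBIC),alpha=1.5)
cv2.imwrite("pics/c5.png",c(s,270,110,110,140,4)[:,:,::-1])
E
```

```text
ee_pos: [569.2, 118.8, 117.5]
ft_force: [-0.4, 0.6, -1.6]
[-0.82005215 -0.00207276 -0.95344647]
```

View pics/c5.png

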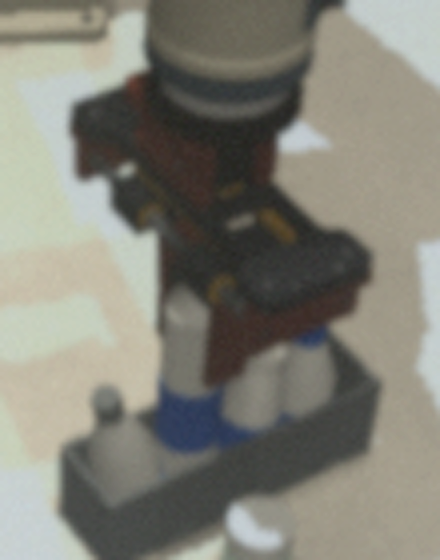

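The base is at about 24 mm and the dropper is leaning left, its cap at crop (105,395). I'll nudge the row slowly about 9 mm towards the gel end so the dropper can stand up again, and then lower.

```bash
python3 -m inch '[[0.01,0,0,0,0,0,0.8],[0.02,0,0,0,0,0,0.8],[0.03,0,0,0,0,0,0.8],[0.04,0,0,0,0,0,0.8],[0.05,0,0,0,0,0,0.8],[0.06,0,0,0,0,0,0.8],[0.06,0,0,0,0,0,0.8]]'|grep -E "ee|ft"
```

```text
ee_pos: [565.2, 126.9, 117.7]
ft_force: [0.4, -0.3, -2.0]
```

```bash
python3 -m inch '[[0,0,0.015,0,0,0,0.8],[0,0,0.03,0,0,0,0.8],[0,0,0.045,0,0,0,0.8],[0,0,0.06,0,0,0,0.8],[0,0,0.06,0,0,0,0.8]]'|grep -E "ee|ft"; python3 - <<'E'
from h import *
s=ctrl.get_image("scene");t=ctrl.get_image("top");print(ctrl.get_obs()["ft_force"])
def c(i,x,y,w,h,k): return cv2.convertScaleAbs(cv2.resize(i[y:y+h,x:x+w],None,fx=k,fy=k,interpolation=cv2.INTER_CUBIC),alpha=1.5)
cv2.imwrite("pics/c6.png",c(s,270,110,110,140,4)[:,:,::-1])
E
```

```text
ee_pos: [564.9, 126.8, 108.3]
ft_force: [0.3, 0.1, -2.4]
[-0.08142272 -1.61913166 -2.71531991]
```

View pics/c6.png

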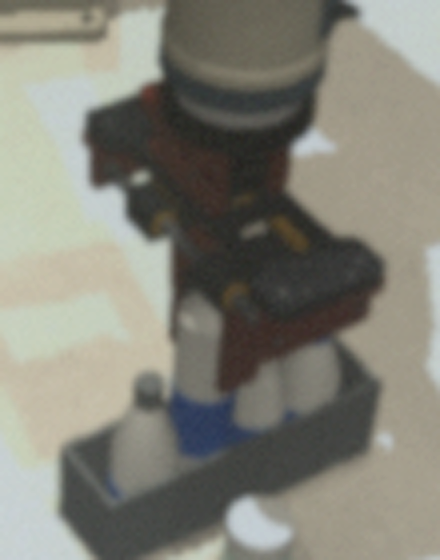

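The dropper stands upright again, its cap back at crop (148,388), and the spray bottle fits beside it. I'll lower the last ~10 mm gently. That was my tenth picture, so the remaining checks are numeric.

```bash
python3 -m inch '[[0,0,0.015,0,0,0,0.8],[0,0,0.03,0,0,0,0.8],[0,0,0.045,0,0,0,0.8],[0,0,0.055,0,0,0,0.8],[0,0,0.055,0,0,0,0.8]]'|grep -E "ee|ft"; python3 -m inch '[[0,0,0.007,0,0,0,0.8],[0,0,0.007,0,0,0,0.8]]'|grep -E "ee|ft"
```

```text
ee_pos: [565.1, 126.8, 100.2]
ft_force: [-0.5, 0.6, -2.3]
ee_pos: [565.2, 126.8, 99.3]
ft_force: [-0.3, 0.0, -2.1]
```

```bash
python3 -m inch '[[0,0,0.006,0,0,0,0.8],[0,0,0.006,0,0,0,0.8]]'|grep -E "ee|ft"; python3 -m inch '[[0,0,0.005,0,0,0,0.8],[0,0,0.005,0,0,0,0.8]]'|grep -E "ee|ft"; python3 - <<'E'
from h import *
np.set_printoptions(precision=1,suppress=True)
s=ctrl.get_image("scene");cv2.imwrite("pics/s7.png",s[:,:,::-1]);print(ctrl.get_obs()["ft_force"])
hsv=cv2.cvtColor(s,cv2.COLOR_RGB2HSV);m=cv2.inRange(hsv,(100,100,30),(130,255,255))
n,l,st,ce=cv2.connectedComponentsWithStats(m)
for i in range(1,n):
    if st[i,4]>8 and 270<ce[i][0]<380 and 120<ce[i][1]<240:print(st[i],ce[i])
E
```

```text
ee_pos: [565.1, 126.8, 98.4]
ft_force: [0.7, 0.3, -2.2]
ee_pos: [565.2, 126.8, 97.7]
ft_force: [0.4, -0.1, -2.0]
[ 0.   0.4 -1. ]
[315 214  16  11  96] [320.7 218.6]
```

```bash
python3 -m inch '[[0,0,0.005,0,0,0,0.8],[0,0,0.005,0,0,0,0.8]]'|grep -E "ee|ft"; python3 -m inch '[[0,0,0.005,0,0,0,0.8],[0,0,0.005,0,0,0,0.8]]'|grep -E "ee|ft"
```

```text
ee_pos: [565.3, 126.8, 97.6]
ft_force: [-2.3, -0.1, 5.3]
ee_pos: [565.3, 126.8, 97.6]
ft_force: [-4.0, -0.6, 11.7]
```

The bottle is on the bin floor, exactly at the predicted height. I'll relax the pressure and open.

```bash
python3 -m inch '[[0,0,-0.008,0,0,0,0.8],[0,0,-0.008,0,0,0,0.8]]'|grep -E "ee|ft"; python3 -m inch '[[0,0,0,0,0,0,0.1],[0,0,0,0,0,0,0],[0,0,0,0,0,0,-0.1],[0,0,0,0,0,0,-0.2],[0,0,0,0,0,0,-0.3],[0,0,0,0,0,0,-0.3]]'; python3 -m inch '[[0,0,-0.1,0,0,0,-0.3],[0,0,-0.3,0,0,0,-0.3],[0,0,-0.6,0,0,0,-0.3],[0,0,-0.8,0,0,0,-0.3],[0,0,-0.8,0,0,0,-0.3]]'
```

```text
ee_pos: [565.4, 126.9, 97.7]
ft_force: [-0.3, -0.1, 3.1]
t: 16.15
ee_pos: [565.2, 126.8, 97.4]
orientation: [1.629, 2.686, 0.0]
ft_force: [-0.3, 0.1, 0.4]
width: 57.1
grasp_force: 0.0
t: 16.77
ee_pos: [566.9, 127.2, 220.9]
orientation: [1.627, 2.682, 0.007]
ft_force: [0.6, -0.5, 0.1]
width: 57.1
grasp_force: 0.0
```

```bash
python3 -m inch '[[-0.3,-0.3,-0.1,0,0,0,-0.3],[-0.6,-0.6,-0.1,0,0,0,-0.3],[-1,-1,-0.1,0,0,0,-0.3],[-1,-1,-0.1,0,0,0,-0.3],[-1,-1,-0.1,0,0,0,-0.3]]'|grep ee; python3 -m inch '[[-0.4,-0.2,0,0,0,0,-0.3],[-0.8,-0.4,0,0,0,0,-0.3],[-1,-0.5,0,0,0,0,-0.3],[-1,-0.5,0,0,0,0,-0.3],[-1,-0.5,0,0,0,0,-0.3]]'|grep ee; python3 - <<'E'
from h import *
np.set_printoptions(precision=1,suppress=True,linewidth=160)
I={n:ctrl.get_image(n) for n in P}
for n in I: cv2.imwrite(f"pics/{n}_end.png",I[n][:,:,::-1])
def comps(n,lo,hi,box,name):
    hsv=cv2.cvtColor(cv2.GaussianBlur(I[n],(3,3),0),cv2.COLOR_RGB2HSV);m=cv2.inRange(hsv,lo,hi)
    x0,y0,x1,y1=box;k,l,st,ce=cv2.connectedComponentsWithStats(np.ascontiguousarray(m[y0:y1,x0:x1]))
    for i in range(1,k):
        if st[i,4]>6:print(n,name,st[i]+[x0,y0,0,0,0],ce[i]+[x0,y0])
for n,b in(("top",(185,185,285,260)),("scene",(280,150,375,240))):
    comps(n,(95,110,30),(130,255,255),b,"blue")
    comps(n,(0,0,110),(179,50,255),b,"bright")
# absolute change between start and end away from the bin
for n in P:
    a=cv2.GaussianBlur(cv2.imread(f"pics/{n}0.png",0),(5,5),0);e=cv2.GaussianBlur(cv2.imread(f"pics/{n}_end.png",0),(5,5),0)
    B={"top":dict(tape=(353,210,387,242),oint=(354,290,376,312),pill=(220,180,243,202),zip=(338,112,413,166),bowl=(272,110,322,160)),
       "scene":dict(tape=(174,219,206,246),pill=(322,232,348,264),zip=(132,280,220,336),bowl=(240,278,298,328),oint=(196,168,214,192))}[n]
    for k,(x0,y0,x1,y1) in B.items():
        s,_=cv2.phaseCorrelate(a[y0:y1,x0:x1].astype(float),e[y0:y1,x0:x1].astype(float));print(n,k,np.array(s))
E
```

```text
ee_pos: [500.3, -76.8, 231.7]
ee_pos: [504.2, -241.8, 231.7]
top blue [201 226  11   9  71] [206.1 230. ]
top bright [ 185  185   51   75 1680] [201.1 211.8]
top bright [243 185  42  33 525] [267.4 194.7]
top bright [232 210   4   4  12] [233.8 211.3]
top bright [220 220   6   6  28] [222.2 222.3]
top bright [ 210  219   75   41 1145] [258.7 246.7]
scene blue [345 187   8   7  40] [348.2 189.8]
scene blue [317 216   9   8  44] [320. 219.]
scene bright [ 280  150   95   90 4526] [332.4 189.3]
scene tape [0.1 0.1]
scene pill [ 0.5 -0. ]
scene zip [-0.  0.]
scene bowl [ 0.1 -0. ]
scene oint [ 0.2 -0.4]
top tape [0.7 0.2]
top oint [ 0.2 -0.1]
top pill [ 0.1 -0. ]
top zip [ 0.6 -0. ]
top bowl [0. 0.]
```

```bash
python3 - <<'E'
from h import *
np.set_printoptions(precision=1,suppress=True,linewidth=160)
th=np.radians(-62.5);d=np.array([np.cos(th),np.sin(th),0]);c=np.array([-d[1],d[0],0]);O=np.array([560,138,0.])
def rel(X): v=X-O;return np.array([v@d,v@c,X[2]])
for n,u,z in(("gel",(206.1,230),108),("lotion",(222.3,222.3),101),("spray",(233.8,211.3),162)):print(n,rel(onz("top",u,z)))
print("gel scene",rel(onz("scene",(348.2,189.3),107)),"was",rel(onz("scene",(347.2,190.),107)))
im={k:{n:cv2.imread(f"pics/{n}{k}.png",0) for n in P} for k in("0","_end")}
def tm(n,x0,y0,x1,y1,name,pad=10):
    t=im["0"][n][y0:y1,x0:x1];w=im["_end"][n][y0-pad:y1+pad,x0-pad:x1+pad]
    _,mx,_,l=cv2.minMaxLoc(cv2.matchTemplate(w,t,cv2.TM_CCOEFF_NORMED));print(n,name,"shift",np.array(l)-pad,"score",round(mx,3))
tm("top",244,200,268,224,"dropper",6);tm("scene",300,200,315,232,"dropper",6);tm("scene",303,200,312,212,"dropper cap",6);tm("scene",298,215,314,232,"dropper body",6)
tm("scene",336,184,357,214,"gel");tm("scene",342,185,353,195,"gel cap",6);tm("scene",335,197,356,213,"gel body",6)
tm("scene",318,198,337,222,"lotion",16)
tm("top",202,224,215,235,"gel cap",6);tm("top",204,226,224,244,"gel body",6);tm("top",224,214,235,226,"lot cap",10);tm("top",226,216,244,234,"lot body",10)
E
```

```text
gel [-60.3  -0.1 108. ]
lotion [-22.    0.6 101. ]
spray [ 14.2  -0.3 162. ]
gel scene [-57.    0.6 107. ] was [-53.7   1.3 107. ]
top dropper shift [0 0] score 0.786
scene dropper shift [0 0] score 0.924
scene dropper cap shift [0 0] score 0.996
scene dropper body shift [0 0] score 0.99
scene gel shift [1 0] score 0.949
scene gel cap shift [ 1 -1] score 0.982
scene gel body shift [2 1] score 0.754
scene lotion shift [ 7 -3] score 0.753
top gel cap shift [-2  1] score 0.834
top gel body shift [-1  1] score 0.788
top lot cap shift [-7  3] score 0.964
top lot body shift [-7  3] score 0.883
```

```bash
python3 -c "
from workcell import ctrl
print(ctrl.close_job())"
```

```text
the job is handed in; nothing more can be done
None
```

The spray bottle is on the bin floor between lotion and dropper, my last camera checks had all four upright in the row and no bystander moved, and the job is handed in; no verdict was returned.

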